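Level the counter scale with its push-to-turn foot

TASK

The counter scale only weighs true when it stands level. Pick up the spirit level and lay it gently on the scale's steel plate, lengthwise from the side with the two fixed feet towards the arm with the single adjustable foot, centred and lying wholly on the plate, and let go of it. Then push the round black knob over the adjustable foot down to its stop and, keeping it pushed down, turn it until the bubble sits centred between the two black lines; finish while still holding the knob down like that (do not let go at the end, a colleague will then tighten the brass lock ring under the arm), and leave the other things on the desk where they are.

Things in the scene. Friction and masses are not known exactly. Their poses are not given: they have to be found in the camera images.
- scale_base: Grey counter scale, 236 mm wide (its y), about 220 mm deep with the sloped display at its front (-x). It does not slide. Origin on the desk under the plate's centre. Two fixed rubber feet at its right (y = -97, x = +-60 mm; it tilts about the line y = -105 mm); one adjustable foot under a rounded grey arm at its left (x = 0, y = +165 mm; arm 50 mm wide, top 50 mm above the desk).
- plate (a point): Centre of the top face of the scale's bare steel weighing plate, 160 mm (x) by 215 mm (y), 64.5 mm above the desk; axes as the scale's, y runs from the fixed feet to the adjustable foot. It tilts with the scale, by at most 0.0035 rad at the start.
- foot (a point): Point on the desk under the adjustable foot. Its screw turns with the knob only while the knob is pushed down (sprung clutch, full grip at the stop). Clockwise from above raises this side of the scale, anticlockwise lowers it; 4 mm of lift a turn; the knob rises with the arm. 1 rad moves the bubble of a level on the plate about 30 mm; 0.3 to 1.5 rad is needed.
- knob_top (a point): Centre of the top of the black push-to-turn knob over the adjustable foot, 98 mm above the desk when up. Fluted round hub 34 mm across (36 over the flutes), 26 mm tall below this point, gripped from above in any direction; under the hub a round skirt 60 mm across, 6 mm thick, on whose top the fingertips can push down. While up it spins freely without effect.
- press_knob (a joint): Travel of the knob downwards in m, relative to the arm: 0 up, 0.007 at its stop. From about 0.003 on it carries the screw's sprung clutch disc with it; the springs take about 1 N at the start, 2 N at 0.003 and 8 N at the stop, and lift the knob again when it is released.
- spirit_level: Engineer's bar level: dark steel bar 180 mm long (its x), 24 mm wide, 36 mm high, about 0.45 kg, lying on its flat underside on the desk at the left; origin at the centre of the underside; ends alike. Gripped across its width at the middle. In its upper edge a vial of yellow-green liquid, 92 mm long, with two black cross lines 27 mm apart about the middle.
- bubble_mid (a point): Centre of the pale 20 mm long bubble in the vial of the spirit level, 32 mm above the level's underside. Its x in the level's frame says how far it stands from the middle of the vial, positive to the level's +x end. It runs to the higher end, at most 32 mm from the middle, and follows a change of tilt within a second. Between the two lines it has 3 mm of room either way.
- button_tin: flat round tin with a teal lid, 63 mm across, 32 mm high; bystander at the left, behind the level
- spool_blue: wooden spool of blue thread, 32 mm across, 40 mm high, standing; bystander behind the adjustable foot
- tape_measure: rolled yellow tailor's tape, 52 mm coil, 16 mm high; bystander near the front edge of the desk, left of the scale
- stapler: red stapler, 36 x 146 x 54 mm; bystander at the right near the front edge
- call_bell: white counter bell on a black ring, 68 mm across, 55 mm high; bystander at the front, right of the scale

How it is judged:
By the outcome, as a careful person would: the job done as asked, in the order asked, and still so for the second after the job is handed in, while the arm keeps its last pose, push and grip.
It also fails if it takes over 56 s, if anything falls off the work surface, if the arm or the gripper's body presses on something with over 40 N, if the wrist force passes 120 N, or if a joint passes its speed limit or range.

ROBOT

A 6-joint arm with a two-finger parallel gripper is mounted at the origin on a cart in front of the work surface, level with it; the furniture and walls round the work are solid. World frame = base frame: x ahead of the robot, y to its left, z up, the work surface at z = 0. Lengths are in m, angles in rad, forces in N, time in s.
With the tool pointing down it reaches from about 0.25 to 0.775 m from the base axis. Payload 4 kg.
Tool frame: the origin (TCP) lies between the finger pads; the fingertips stand 14 mm ahead of it and the grasp point (between the pads) lies 5 mm behind it (nose_length is the distance from the TCP to the fingertips, in m); z points along the fingers, y is the line along which they close (so a half turn about z gives the same grasp; the last joint's range is limited). The gripper opens to 94 mm and grips with 3 to 60 N. Pads are 16 mm wide; open, the fingers measure 119 mm over their backs; the gripper's body (75 mm by 177 mm) begins 78 mm behind the grasp point.
Start: joints at [1.048, 0.087, 1.371, -0, 1.684, -0.103], TCP at [0.224, 0.502, 0.22] pointing down, gripper open.
Joint ranges: [-3.1, 3.1], [-0.76, 2.03], [0.27, 2.55], [-1.08, 4.22], [0.17, 2.65], [-2.57, 2.57]. Speed limits (rad/s): [2.79, 2.79, 3.14, 3.14, 3.14, 3.14].

INTERFACE

Orientations are given as [roll, pitch, yaw] about the fixed x, y, z axes, in that order (R = Rz(yaw) Ry(pitch) Rx(roll)).
In Python, from bench import * gives the robot as it stands.
- The arm moves only by the tool move_arm, never from a script. Its argument "steps" is one flat list of numbers, 7 for each row, row after row: the turn, a rotation vector about the world's x, y, z in rad, then the shift along the world's x, y, z in m, then the opening, from 0 (shut) to 1 (fully open). A call has 1 to 12 rows; each row is the pose to reach, as a shift and turn from the pose commanded when the call began; what a row does not reach only later rows make up. A row lasts 1/10 s, in which the tool goes at most 50 mm and 8.59 degrees, less where a joint would pass 70% of its speed; a pose out of reach is approached as far as the arm can. A call with a gripper value outside its range is refused whole. The fingers move at their own pace and stop on an object; the grip force is fixed at half the most. Time passes only in rows, so rows that repeat a pose let the fingers close. It gives the time, the measured TCP pose, the force, the opening and the grip force at its end, in the units of the state.
- get_obs(): the state, without advancing time (a new reading comes with each control period).
- snapshot(name): name is "side" or "top" or "wrist"; returns (picture, depth): 480x640x3 uint8, red, green, blue; 480x640 float32, m along the optical axis (not along the pixel's ray), 0 where there is no reading.
- camera_model(name): a dict with "fx", "fy", "cx", "cy" (pixels), "rvec" (rotation vector, rad) and "tvec" (3), from world to camera coordinates, as OpenCV has them. Camera axes: x right, y down, z forward; pixel columns grow to the right and rows downward; lengths in m; the calibration is good to about 2 mm. A picture is of the moment at which its call begins: read the wrist's pose just before it. camera_model takes no time and is no camera call; for the wrist camera it gives the pose at the moment of the call.
- close_job(): hands the job in; it is judged then, once.
Trained networks look in the newest picture that a camera, given by its name, has taken for a name from the list of things; names that differ only in an ending like _2 or _b are one class to them, and where a whole thing is asked for, a point or a joint stands for the part that bears it (a point fixed in the world has none). Each returns a list of dicts, best first, with "score" (0 to 1); they miss things now and then, are a little off and sometimes report something else, mostly with a low value. They report only what shows in the picture. A call takes as long as a camera call.
- silhouettes(camera, target): "pixels" (480x640 bool, what is visible of it) and "uv" ([column, row] in pixels, amid what is visible of it).
- spot_point(camera, target): "uv" ([column, row] in pixels: a listed point, or the origin of a listed thing).
The state is a dict: "time": time; "joint_positions": joint angles; "qvel": joint speeds; "joint_torque": joint torques, N m; "tool_pos": TCP position; "ee_rot": TCP orientation; "wrist_force": force on the tool from outside, world axes, zero at the start; "wrist_torque": the same for the moment, N m; "width": finger opening in m; "finger_force": force on a finger pad.
Only numpy, scipy, OpenCV 4.12 (cv2) and the standard library are available. Lean on these libraries where they do the work, as an engineer would, in place of code of your own. Each camera call takes 0.05 s, during which the arm holds its last target. There are 200 camera calls.

## Working session

There is one attempt and no reset: what is moved stays moved. The work goes in short steps, Python scripts to look and compute and a tool call to move; the robot and the scene stay as the last step left them, time stands still between calls to the robot, and variables do not carry over. Pictures are saved under pics/ and viewed, at most 10 in all, crops included, and the job is handed in when it is done.

Besides the shell and the picture viewer there is one more tool, called by a JSON object that holds its "method" and its "body". move_arm: Moves the arm, as the interface text tells. Its arguments: {"type":"object","properties":{"steps":{"type":"array"}},"required":["steps"]}

```bash
mkdir -p pics
cat > h.py <<'E'
from bench import *
import numpy as np, cv2
def ray(cam,uv,z):
    m=camera_model(cam); R=cv2.Rodrigues(np.array(m["rvec"],float))[0]; t=np.array(m["tvec"],float)
    uv=np.atleast_2d(np.array(uv,float))
    d=np.c_[(uv[:,0]-m["cx"])/m["fx"],(uv[:,1]-m["cy"])/m["fy"],np.ones(len(uv))]@R
    c=-R.T@t
    return c+d*((z-c[2])/d[:,2])[:,None]
def cloud(cam,dep,mask):
    m=camera_model(cam); R=cv2.Rodrigues(np.array(m["rvec"],float))[0]; t=np.array(m["tvec"],float)
    v,u=np.nonzero(mask&(dep>0)); z=dep[v,u]
    return (np.c_[(u-m["cx"])/m["fx"]*z,(v-m["cy"])/m["fy"]*z,z]-t)@R
def save(n,p): cv2.imwrite("pics/"+n+".png",p[:,:,::-1])
E
python3 - <<'E'
from h import *
np.set_printoptions(precision=4,suppress=True)
o=get_obs(); print(o["time"],o["tool_pos"],o["ee_rot"],o["width"])
P={}
for c in ("top","side"):
    p,d=snapshot(c); save(c+"0",p); P[c]=d
    for n in ("spirit_level","scale_base","plate","press_knob","button_tin","spool_blue","tape_measure"):
        s=silhouettes(c,n)
        for k in s[:1]:
            q=cloud(c,d,k["pixels"]); 
            if len(q)<5: continue
            zt=np.percentile(q[:,2],95); tq=q[abs(q[:,2]-zt)<.006]
            r=cv2.minAreaRect((tq[:,:2]*1000).astype(np.float32))
            print(c,n,round(k["score"],2),k["uv"],len(q),"ztop",zt,"rect mm",np.round(r[0],1),np.round(r[1],1),round(r[2],1))
    for n,z in (("plate",.0645),("knob_top",.098),("bubble_mid",.032),("spirit_level",0),("foot",0)):
        for k in spot_point(c,n)[:2]: print(c,n,round(k["score"],2),k["uv"],ray(c,k["uv"],z))
E
```

```text
0.0 [0.2239 0.5018 0.2183] [-3.1394 -0.0002  2.7218] 0.0941498307838735
top spirit_level 0.62 [202.3, 286.1] 870 ztop 0.037712938648479764 rect mm [431.4  64.7] [ 21.6 173.8] 88.8
top scale_base 0.71 [331.2, 235.0] 9501 ztop 0.0692934393758036 rect mm [ 571.6 -197.6] [300.2 159.6] 81.6
top plate 0.94 [331.8, 234.2] 9642 ztop 0.06927489689068377 rect mm [ 571.6 -197.6] [300.2 159.6] 81.6
top press_knob 0.6 [267.1, 217.1] 490 ztop 0.09952113158505722 rect mm [589.2 -77.8] [35.7 31.6] 2.5
top button_tin 0.65 [220.6, 191.8] 575 ztop 0.035096969093412776 rect mm [663.5  43.9] [62.2 59.5] 29.8
top spool_blue 0.72 [250.2, 192.0] 175 ztop 0.04266481339486944 rect mm [667.7 -29.5] [30.  27.8] 36.5
top tape_measure 0.66 [263.0, 309.0] 372 ztop 0.018542559532221704 rect mm [382.8 -68.9] [48.2 45.5] 47.3
top plate 0.57 [338.4, 230.1] [[ 0.5593 -0.2434  0.0645]]
top knob_top 0.78 [267.2, 213.0] [[ 0.5894 -0.0829  0.098 ]]
top bubble_mid 0.42 [203.2, 286.4] [[0.4305 0.0673 0.032 ]]
top bubble_mid 0.21 [424.7, 321.6] [[ 0.3555 -0.441   0.032 ]]
top spirit_level 0.79 [206.5, 290.5] [[0.4242 0.0667 0
[... 351 characters left out ...]
[275.7, 274.4] 596 ztop 0.09783965399502019 rect mm [591.4 -74. ] [30.5 34. ] 56.2
side button_tin 0.56 [211.8, 334.5] 1189 ztop 0.03307667002947617 rect mm [665.   46.2] [61.8 62.5] 34.4
side spool_blue 0.97 [225.7, 308.2] 406 ztop 0.0407637227281143 rect mm [669.8 -29.4] [32.1 30. ] 55.9
side tape_measure 0.75 [382.7, 321.7] 530 ztop 0.016546874722709565 rect mm [383.8 -69. ] [53.1 48.1] 58.1
side plate 0.65 [305.8, 245.2] [[ 0.5672 -0.2441  0.0645]]
side knob_top 0.79 [271.4, 262.4] [[ 0.5961 -0.0862  0.098 ]]
side bubble_mid 0.62 [344.6, 351.8] [[0.4378 0.0647 0.032 ]]
side spirit_level 0.86 [341.0, 370.7] [[0.4419 0.0709 0.    ]]
side foot 0.97 [273.7, 312.8] [[ 0.5914 -0.0723  0.    ]]
```

Run:
```python
import cv2,numpy as np
a=cv2.imread("pics/top0.png")[150:370,150:450];b=cv2.imread("pics/side0.png")[180:420,150:450]
cv2.imwrite("pics/v1.png",np.vstack([cv2.resize(a,None,fx=1.35,fy=1.35),cv2.resize(b,None,fx=1.35,fy=1.35,)[:600-297]]))
cv2.imwrite("pics/v1.png",np.hstack([cv2.resize(a,(400,293)),cv2.resize(b,(400,320))[:293]]))
```

```text
(no output)
```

View pics/v1.png

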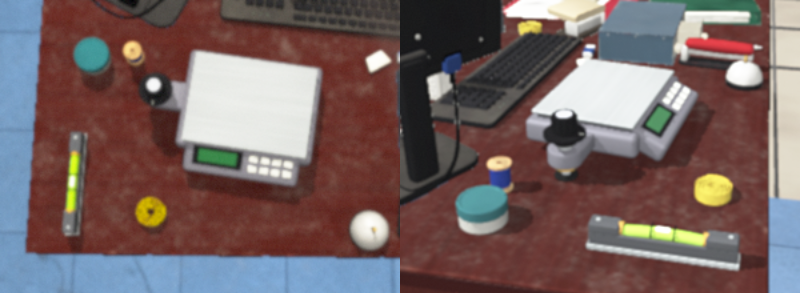

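Run:
```python
from h import *
np.set_printoptions(precision=4,suppress=True)
for c in ("top","side"):
    p,d=snapshot(c); k=silhouettes(c,"plate")[0]
    q=cloud(c,d,k["pixels"])
    print(c,[int(((q[:,2]>z)&(q[:,2]<=z+.004)).sum()) for z in np.arange(.03,.11,.004)])
    tq=q[abs(q[:,2]-.067)<.008]; h=(tq[:,:2]-[.566,-.241])
    for yaw in (-8.4,):
        a=np.radians(yaw); X=h@[np.cos(a),np.sin(a)]; Y=h@[-np.sin(a),np.cos(a)]
        print("x range",np.percentile(X,[1,99]),"y hist",np.histogram(Y,np.arange(-.14,.18,.02))[0], "y rng near edge x", [np.percentile(Y[(abs(X)>.035)],[.5,99.5])])
    s=silhouettes(c,"spirit_level")[0]; q=cloud(c,d,s["pixels"]); q=q[abs(q[:,2]-.036)<.006][:,:2]
    l=cv2.fitLine(q.astype(np.float32),cv2.DIST_HUBER,0,1e-4,1e-4).ravel(); print("level ang",np.degrees(np.arctan(l[1]/l[0])),l[2:],"x",np.percentile(q[:,0],[.5,99.5]),"y",np.percentile(q[:,1],[2,98]))
    for r in range(2):
      for n,z in (("plate",.0645),("knob_top",.098)):
        k=spot_point(c,n)[0]; print(n,ray(c,k["uv"],z))
```

```text
top [122, 247, 302, 489, 741, 612, 167, 994, 4295, 1113, 184, 21, 9, 4, 8, 20, 108, 61, 4, 0]
x range [-0.079   0.0772] y hist [  0 197 596 586 589 596 584 586 588 586 573 577 220  17 125] y rng near edge x [array([-0.1057,  0.1064])]
level ang -1.5507373 [0.4297 0.0651] x [0.3447 0.518 ] y [0.0545 0.0758]
plate [[ 0.5581 -0.2381  0.0645]]Traceback (most recent call last):
  File "<stdin>", line 15, in <module>
IndexError: list index out of range
```

The top view (left crop) shows the scale with its knob at about (155,88). The level lies near the left desk edge, with its middle at about (73,183). The plate and level fits agree with the stated sizes, so I'm moving above the level.

{"method": "move_arm", "body": {"steps": [0,0,0.385,0.2085,-0.4355,-0.12,1,0,0,0.385,0.2085,-0.4355,-0.12,1,0,0,0.385,0.2085,-0.4355,-0.12,1,0,0,0.385,0.2085,-0.4355,-0.12,1,0,0,0.385,0.2085,-0.4355,-0.12,1,0,0,0.385,0.2085,-0.4355,-0.12,1,0,0,0.385,0.2085,-0.4355,-0.12,1,0,0,0.385,0.2085,-0.4355,-0.12,1,0,0,0.385,0.2085,-0.4355,-0.12,1,0,0,0.385,0.2085,-0.4355,-0.12,1,0,0,0.385,0.2085,-0.4355,-0.12,1,0,0,0.385,0.2085,-0.4355,-0.12,1]}}

```text
time: 2.75
tool_pos: [0.4326, 0.0659, 0.0992]
ee_rot: [3.141, -0.001, 3.104]
wrist_force: [-0.2, 0.5, -0.4]
width: 0.0937
finger_force: 0.0
```

Run:
```python
from h import *
np.set_printoptions(precision=4,suppress=True)
o=get_obs(); print(o["time"],o["tool_pos"],o["ee_rot"],o["joint_positions"],np.array(o["wrist_force"]))
p,d=snapshot("wrist"); save("w1",p)
for s in silhouettes("wrist","spirit_level")[:1]:
    q=cloud("wrist",d,s["pixels"]); print(s["score"],len(q),np.percentile(q,[1,50,99],axis=0))
    q=q[abs(q[:,2]-.036)<.006][:,:2]; r=cv2.minAreaRect((q*1000).astype(np.float32)); print(r)
for n in ("bubble_mid","spirit_level"):
    for k in spot_point("wrist",n)[:1]: print(n,k["score"],k["uv"],ray("wrist",k["uv"],.032 if n[0]=="b" else 0))
```

```text
2.75 [0.4326 0.0659 0.0992] [ 3.141  -0.0012  3.1035] [ 0.021  -0.1087  1.8064  0.0007  1.4451 -1.5118] [-0.2058  0.4752 -0.3753]
0.6 8291 [[0.3464 0.0561 0.0075]
 [0.4206 0.0682 0.0358]
 [0.5177 0.08   0.039 ]]
((433.95440673828125, 67.97158813476562), (21.01316261291504, 175.1017303466797), 88.68973541259766)
bubble_mid 0.69 [324.5, 267.3] [[0.4342 0.067  0.032 ]]
spirit_level 0.76 [325.1, 255.7] [[0.4361 0.0674 0.    ]]
```

View pics/w1.png

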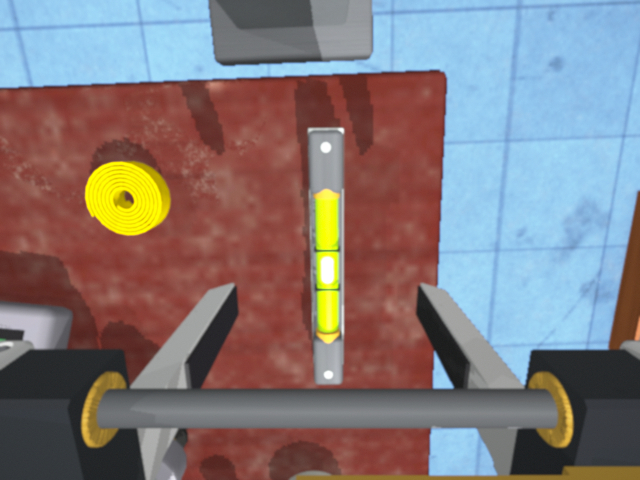

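The wrist view shows the level midway between the open fingers (column ≈327, middle row ≈260), nearly parallel to them. Descend and grip.

{"method": "move_arm", "body": {"steps": [0,0,0.01,0.001,0.0015,-0.03,1,0,0,0.01,0.001,0.0015,-0.055,1,0,0,0.01,0.001,0.0015,-0.07,1,0,0,0.01,0.001,0.0015,-0.078,1,0,0,0.01,0.001,0.0015,-0.078,0,0,0,0.01,0.001,0.0015,-0.078,0,0,0,0.01,0.001,0.0015,-0.078,0,0,0,0.01,0.001,0.0015,-0.078,0,0,0,0.01,0.001,0.0015,-0.078,0,0,0,0.01,0.001,0.0015,-0.078,0,0,0,0.01,0.001,0.0015,-0.078,0,0,0,0.01,0.001,0.0015,-0.078,0]}}

```text
time: 4.15
tool_pos: [0.4337, 0.0682, 0.0215]
ee_rot: [3.142, -0.0, 3.117]
wrist_force: [0.3, -0.3, 0.2]
width: 0.0333
finger_force: 0.0
```

{"method": "move_arm", "body": {"steps": [0,0,0,0,0,0,0,0,0,0,0,0,0,0,0,0,0,0,0,0,0,0,0,0,0,0,0.01,0,0,0,0,0,0,0.03,0,0,0,0,0,0,0.06,0,0,0,0,0,0,0.1,0,0,0,0,0,0,0.14,0,0,0,0,0,0,0.15,0,0,0,0,0,0,0.15,0]}}

```text
time: 5.15
tool_pos: [0.4344, 0.0687, 0.1726]
ee_rot: [3.141, 0.003, 3.117]
wrist_force: [-0.6, 0.1, -5.4]
width: 0.0237
finger_force: 30.0
```

{"method": "move_arm", "body": {"steps": [0,0,-0.12,0.01,-0.02,0,0,0,0,-0.27,0.02,-0.045,0,0,0,0,-0.42,0.032,-0.075,0,0,0,0,-0.57,0.044,-0.104,0,0,0,0,-0.72,0.056,-0.133,0,0,0,0,-0.87,0.068,-0.162,0,0,0,0,-1.02,0.08,-0.191,0,0,0,0,-1.17,0.092,-0.22,0,0,0,0,-1.32,0.104,-0.248,0,0,0,0,-1.47,0.116,-0.275,0,0,0,0,-1.6,0.126,-0.297,0,0,0,0,-1.693,0.1315,-0.309,0,0]}}

```text
time: 6.35
tool_pos: [0.564, -0.2417, 0.1661]
ee_rot: [-3.134, -0.003, 1.418]
wrist_force: [-0.2, -1.2, -4.6]
width: 0.0242
finger_force: 30.0
```

{"method": "move_arm", "body": {"steps": [0,0,0,0,0,-0.015,0,0,0,0,0,0,-0.035,0,0,0,0,0,0,-0.05,0,0,0,0,0,0,-0.05,0]}}

```text
time: 6.75
tool_pos: [0.5619, -0.2382, 0.1152]
ee_rot: [-3.131, -0.004, 1.426]
wrist_force: [-0.7, 0.1, -5.7]
width: 0.0236
finger_force: 30.0
```

Run:
```python
from h import *
np.set_printoptions(precision=4,suppress=True)
o=get_obs(); print(o["time"],o["tool_pos"],o["ee_rot"],o["joint_positions"],np.array(o["wrist_force"]))
im=[]
for c in ("wrist","top","side"):
    p,d=snapshot(c); im.append(p)
    for s in silhouettes(c,"spirit_level")[:1]:
        q=cloud(c,d,s["pixels"]); print(c,s["score"],len(q),np.percentile(q,[1,50,99],axis=0))
        l=cv2.fitLine(q[:,:2].astype(np.float32),cv2.DIST_HUBER,0,1e-4,1e-4).ravel(); print("ang",np.degrees(np.arctan2(l[1],l[0])))
        Y=(q[:,:2]-[.565,-.241])@[.146,.989]; X=(q[:,:2]-[.565,-.241])@[.989,-.146]
        print("along scale y",np.percentile(Y,[.5,99.5]),"x",np.percentile(X,[2,98]))
    for s in silhouettes(c,"plate")[:1]:
        q=cloud(c,d,s["pixels"]); q=q[abs(q[:,2]-.066)<.008]; h=q[:,:2]-[.565,-.241]
        Y=h@[.146,.989]; X=h@[.989,-.146]; print(c,"plate Y",np.percentile(Y,[.5,99.5]),"X",np.percentile(X,[.5,99.5]),"z",np.median(q[:,2]))
save("w2",np.hstack([cv2.resize(im[0],(400,300)),im[1][150:350,230:430].repeat(2,0).repeat(2,1)[:300]]))
```

```text
6.75 [ 0.5619 -0.2382  0.1152] [-3.131  -0.0043  1.4256] [-0.494   0.2694  1.3677  0.0004  1.5159 -0.3489] [-0.6718  0.0687 -5.6759]
wrist 0.84 14504 [[ 0.546  -0.3209  0.1057]
 [ 0.5682 -0.2127  0.134 ]
 [ 0.5854 -0.1522  0.1368]]
ang 81.6671
along scale y [-0.082   0.0914] x [-0.0107  0.0098]
wrist plate Y [-0.0677  0.1115] X [-0.0818  0.0857] z 0.07138820490807421
top 0.59 590 [[ 0.5357 -0.3257  0.0657]
 [ 0.5608 -0.199   0.1335]
 [ 0.5846 -0.1527  0.2283]]
ang 81.06069
along scale y [-0.0864  0.0899] x [-0.0147  0.0078]
top plate Y [-0.1061  0.1907] X [-0.0788  0.0789] z 0.0641864079797489
side 0.89 675 [[ 0.5433 -0.3248  0.1018]
 [ 0.5657 -0.1847  0.124 ]
 [ 0.5874 -0.1505  0.1381]]
ang 79.7119
along scale y [-0.0864  0.0915] x [-0.0114  0.0092]
side plate Y [-0.1024  0.1948] X [-0.0775  0.08  ] z 0.06401520004720186
```

View pics/w2.png

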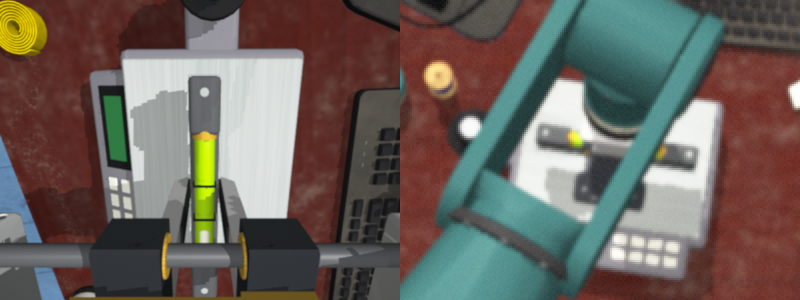

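{"method": "move_arm", "body": {"steps": [0,0,0,0,-0.001,0,0,0,0,0,0,-0.001,0,0,0,0,0,0,-0.001,0,0]}}

```text
time: 7.5
tool_pos: [0.5652, -0.2418, 0.1215]
ee_rot: [3.141, 0.0, 1.424]
wrist_force: [0.9, 0.5, -4.9]
width: 0.0238
finger_force: 30.0
```

{"method": "move_arm", "body": {"steps": [0,0,0,0,0,-0.008,0,0,0,0,0,0,-0.016,0,0,0,0,0,0,-0.022,0,0,0,0,0,0,-0.027,0,0,0,0,0,0,-0.03,0,0,0,0,0,0,-0.032,0,0,0,0,0,0,-0.0335,0,0,0,0,0,0,-0.0345,0,0,0,0,0,0,-0.0345,0,0,0,0,0,0,-0.0345,0]}}

```text
time: 8.5
tool_pos: [0.5653, -0.2418, 0.0873]
ee_rot: [3.141, 0.0, 1.424]
wrist_force: [0.9, 0.9, -5.4]
width: 0.0239
finger_force: 30.0
```

{"method": "move_arm", "body": {"steps": [0,0,0,0,0,-0.0005,0,0,0,0,0,0,-0.001,0,0,0,0,0,0,-0.0013,0,0,0,0,0,0,-0.0013,0]}}

```text
time: 8.9
tool_pos: [0.5653, -0.2418, 0.086]
ee_rot: [3.141, 0.0, 1.424]
wrist_force: [-0.8, 0.2, -4.2]
width: 0.0237
finger_force: 30.0
```

{"method": "move_arm", "body": {"steps": [0,0,0,0,0,-0.0004,0,0,0,0,0,0,-0.0008,0,0,0,0,0,0,-0.0012,0,0,0,0,0,0,-0.0012,0]}}

```text
time: 9.3
tool_pos: [0.5653, -0.2417, 0.0858]
ee_rot: [3.141, 0.0, 1.424]
wrist_force: [-2.4, 2.5, 3.2]
width: 0.0236
finger_force: 30.0
```

Contact made, with the weight now on the plate. Release and lift.

{"method": "move_arm", "body": {"steps": [0,0,0,0,0,0,0.4,0,0,0,0,0,0,0.4,0,0,0,0,0,0,0.5,0,0,0,0,0,0,0.6,0,0,0,0,0,0,0.65,0,0,0,0,0,0.01,0.65,0,0,0,0,0,0.03,0.65,0,0,0,0,0,0.055,0.65,0,0,0,0,0,0.08,0.65,0,0,0,0,0,0.1,0.65,0,0,0,0,0,0.1,0.65]}}

```text
time: 10.4
tool_pos: [0.5671, -0.2427, 0.1896]
ee_rot: [3.133, 0.003, 1.424]
wrist_force: [-0.1, 0.7, 0.2]
width: 0.0612
finger_force: 0.0
```

{"method": "move_arm", "body": {"steps": [0,0,0,-0.01,-0.09,0,0.65,0,0,0,-0.01,-0.09,0,0.65,0,0,0,-0.01,-0.09,0,0.65,0,0,0,-0.01,-0.09,0,0.65,0,0,0,-0.01,-0.09,0,0.65,0,0,0,-0.01,-0.09,0,0.65,0,0,0,-0.01,-0.09,0,0.65]}}

```text
time: 11.1
tool_pos: [0.5555, -0.3306, 0.1847]
ee_rot: [3.141, -0.0, 1.425]
wrist_force: [-0.8, -0.9, -0.1]
width: 0.0607
finger_force: 0.0
```

```bash
cat > meas.py <<'E'
from h import *
np.set_printoptions(precision=4,suppress=True)
A=np.array([.565,-.241]); EY=np.array([.146,.989]); EX=np.array([.989,-.146])
def level(c):
    p,d=snapshot(c)
    s=silhouettes(c,"spirit_level")
    for s in s[:1]:
        q=cloud(c,d,s["pixels"]); q=q[(q[:,2]>.09)&(q[:,2]<.112)][:,:2]
        if len(q)>20:
            l=cv2.fitLine(q.astype(np.float32),cv2.DIST_HUBER,0,1e-4,1e-4).ravel()
            print(c,round(s["score"],2),len(q),"ang",np.degrees(np.arctan(l[1]/l[0])),"Y",np.percentile((q-A)@EY,[.5,99.5]),"X",np.percentile((q-A)@EX,[3,97]))
    for k in spot_point(c,"bubble_mid")[:2]:
        w=ray(c,k["uv"],.0965)[0,:2]-A; print(c,"bubble",round(k["score"],2),k["uv"],"Y",w@EY,"X",w@EX)
    return p
E
python3 - <<'E'
from meas import *
print(get_obs()["tool_pos"])
im={c:level(c) for c in ("wrist","top","side")}
for n in ("knob_top",):
  for c in im:
    for k in spot_point(c,n)[:1]: print(c,n,k["score"],k["uv"],ray(c,k["uv"],.098))
z=lambda p,r:cv2.resize(p[r[0]:r[1],r[2]:r[3]],(400,300),interpolation=cv2.INTER_CUBIC)
save("v3",np.vstack([np.hstack([cv2.resize(im["wrist"],(400,300)),z(im["top"],(170,320,240,440))]),np.hstack([z(im["side"],(170,320,200,400)),z(im["side"],(210,300,260,380))])]))
E
```

```text
[ 0.5555 -0.3306  0.1847]
wrist 0.59 6829 ang 81.49204 Y [-0.0864  0.0703] X [-0.0084  0.0096]
wrist bubble 0.55 [321.1, 169.7] Y -0.028310549282592776 X 0.00025904153654804753
top 0.93 383 ang 81.15541 Y [-0.066   0.0863] X [-0.0119  0.0072]
top bubble 0.58 [350.8, 227.3] Y -0.029381500073130246 X -0.0020557677004543725
side 0.63 387 ang 80.63338 Y [-0.0847  0.0896] X [-0.0105  0.0084]
top knob_top 0.77 [266.6, 213.7] [[ 0.5878 -0.0816  0.098 ]]
side knob_top 0.83 [271.4, 270.2] [[ 0.5875 -0.0563  0.098 ]]
```

View pics/v3.png

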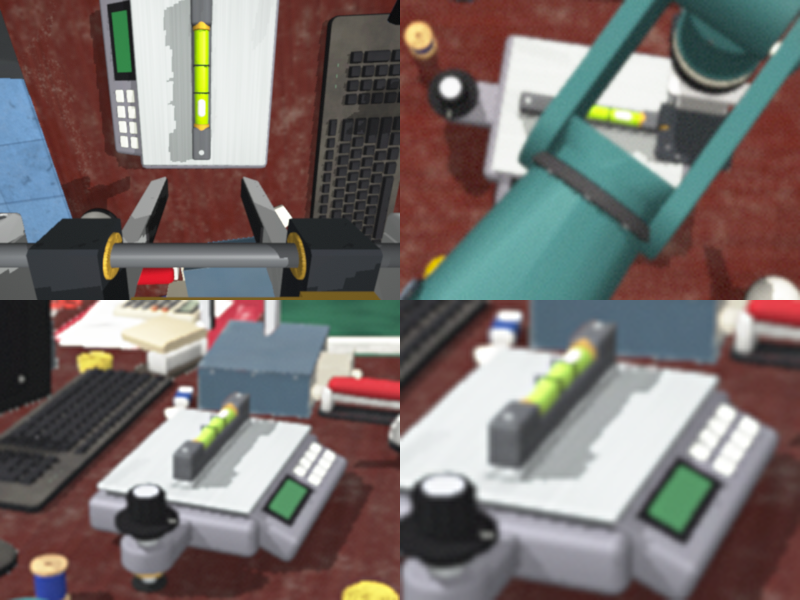

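The wrist view shows the level centred on the plate, with the bubble ≈29 mm towards the fixed feet (about (202,108) in the crop). So the foot must rise, which means turning clockwise by about 1 rad. Next I check which grasp yaw lets the wrist camera see the vial.

Run:
```python
from meas import *
from scipy.spatial.transform import Rotation as S
o=get_obs(); m=camera_model("wrist"); print(m["fx"],m["cx"],m["cy"])
Rc=cv2.Rodrigues(np.array(m["rvec"],float))[0].T; c=-Rc@np.array(m["tvec"],float)
Rt=S.from_euler("xyz",o["ee_rot"]).as_matrix(); off=Rt.T@(c-np.array(o["tool_pos"])); Rtc=Rt.T@Rc; print("cam in tool",off, Rtc[:,2], "j",o["joint_positions"])
K=np.array([.590,-.079,.080])
for ty in range(-160,21,20):
    R=S.from_euler("xyz",[np.pi,0,np.radians(ty+90)]).as_matrix()
    for Y in (0,.0135,-.0135):
        P=np.r_[A+EY*Y,.1]; q=(R@Rtc).T@(P-K-R@off); print(ty,Y,q[:2]/q[2]*m["fx"]+[m["cx"],m["cy"]],q[2]) if Y<.001 or 1 else 0
```

```text
369.70970634954006 326.828242598361 246.83468882538585
cam in tool [ 0.0809  0.0005 -0.1664] [-0.2752 -0.0003  0.9614] j [-0.6263  0.312   1.1756  0.      1.6539 -0.4793]
-160 0 [561.729  -54.5683] 0.12347226092628956
-160 0.0135 [536.9406 -13.5044] 0.1267414898483365
-160 -0.0135 [587.8658 -97.8658] 0.1202030320042426
-140 0 [667.5717  62.7017] 0.13326841169833195
-140 0.0135 [633.8811  89.5084] 0.1357376805146592
-140 -0.0135 [702.5343  34.8828] 0.1307991428820047
-120 0 [710.8491 197.5113] 0.14665516154275932
-120 0.0135 [675.9487 209.8907] 0.1480266399915913
-120 -0.0135 [746.4085 184.8983] 0.14528368309392733
-100 0 [699.7065 324.6938] 0.16201787086094754
-100 0.0135 [668.6929 325.4608] 0.16212613840048895
-100 -0.0135 [730.7616 323.9257] 0.1619096033214062
-80 0 [649.0719 430.5559] 0.177503570179681
-80 0.0135 [624.3577 423.1797] 0.1763355681468044
-80 -0.0135 [673.463  437.8357] 0.1786715722125576
-60 0 [572.9301 510.0811] 0.19124445561653913
-60 0.0135 [555.2362 497.5153] 0.18894106229428353
-60 -0.0135 [590.2029 522.3479] 0.19354784893879468
-40 0 [481.7712 562.7113] 0.20158317359396594
-40 0.0135 [471.0657 547.1491] 0.19842221221146036
-40 -0.0135 [492.1461 577.793 ] 0.2047441349764715
-20 0 [382.8594 589.3604] 0.20727272214065698
-20 0.0135 [378.9364 572.4016] 0.2036354512914531
-20 -0.0135 [386.6472 605.7343] 0.21090999298986085
0 0 [281.4182 590.8359] 0.20762685773308776
0 0.0135 [284.177 573.767] 0.2039519859620002
0 -0.0135 [278.7553 607.3111] 0.2113017295041753
20 0 [181.942  567.1993] 0.20260286639232633
20 0.0135 [191.4743 551.2873] 0.19933363747027938
20 -0.0135 [172.7124 582.606 ] 0.2058720953143733
```

{"method": "move_arm", "body": {"steps": [0,0,0,0.005,0.04,0.005,0.65,0,0,0,0.01,0.08,0.005,0.65,0,0,0,0.015,0.12,0.005,0.65,0,0,0,0.02,0.15,0.005,0.65,0,0,0,0.02,0.16,0.005,0.65,0,0,0,0.02,0.16,0.005,0.65,0,0,0,0.02,0.16,0.005,0.65,0,0,0,0.02,0.16,0.005,0.65,0,0,0,0.02,0.16,0.005,0.65,0,0,0,0.02,0.16,0.005,0.65]}}

```text
time: 12.7
tool_pos: [0.575, -0.1728, 0.1893]
ee_rot: [-3.141, 0.0, 1.422]
wrist_force: [0.0, 0.1, -0.4]
width: 0.061
finger_force: 0.0
```

Run:
```python
from meas import *
print(get_obs()["tool_pos"])
p,d=snapshot("wrist"); save("w4",p)
for i in range(2):
    for k in spot_point("wrist","knob_top")[:1]: print(k["score"],k["uv"],ray("wrist",k["uv"],.098))
s=silhouettes("wrist","press_knob")[0]; q=cloud("wrist",d,s["pixels"]); print(s["score"],np.percentile(q[:,2],[5,50,95]))
t=q[q[:,2]>.09]; print(cv2.minEnclosingCircle((t[:,:2]*1000).astype(np.float32)),t.mean(0))
t=q[abs(q[:,2]-.07)<.006]; print(cv2.minEnclosingCircle((t[:,:2]*1000).astype(np.float32)),np.median(t[:,2]))
```

```text
[ 0.575  -0.1728  0.1893]
0.79 [331.2, 114.1] [[ 0.5928 -0.0761  0.098 ]]
0.79 [331.2, 114.1] [[ 0.5928 -0.0759  0.098 ]]
0.74 [0.0715 0.0734 0.0996]
((591.8286743164062, -75.70651245117188), 18.12864875793457) [ 0.5918 -0.0756  0.0986]
((591.73388671875, -75.85260009765625), 29.852991104125977) 0.0725805140792321
```

View pics/w4.png

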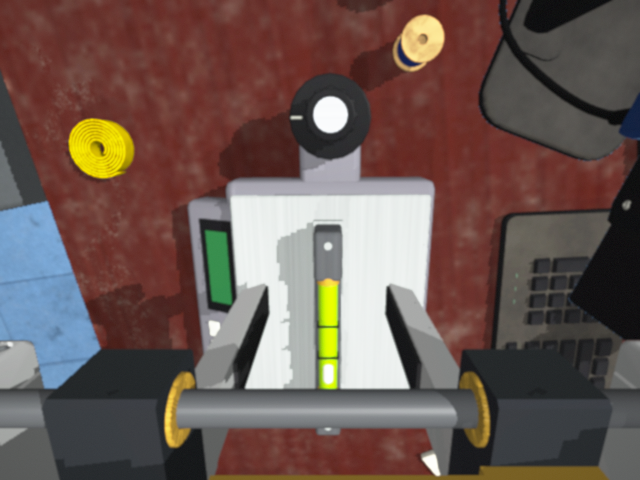

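The wrist view shows the knob at pixel (331,115), clear of the spool at (420,40). Hub and skirt radii fit as 18.1 and 29.9 mm, matching the given sizes. Go over it, descend and close.

{"method": "move_arm", "body": {"steps": [0,0,0,0.006,0.035,0,0.65,0,0,0,0.012,0.07,0,0.65,0,0,0,0.0165,0.096,0,0.65,0,0,0,0.0165,0.096,-0.01,0.65,0,0,0,0.0165,0.096,-0.025,0.65,0,0,0,0.0165,0.096,-0.045,0.65,0,0,0,0.0165,0.096,-0.065,0.65,0,0,0,0.0165,0.096,-0.082,0.65,0,0,0,0.0165,0.096,-0.094,0.65,0,0,0,0.0165,0.096,-0.1,0.65,0,0,0,0.0165,0.096,-0.1,0.65,0,0,0,0.0165,0.096,-0.1,0.65]}}

```text
time: 14.1
tool_pos: [0.592, -0.0762, 0.0901]
ee_rot: [3.14, 0.0, 1.423]
wrist_force: [-0.0, -0.3, 0.7]
width: 0.0613
finger_force: 0.0
```

{"method": "move_arm", "body": {"steps": [0,0,0,0,0,0,0.2,0,0,0,0,0,0,0.2,0,0,0,0,0,0,0.2,0,0,0,0,0,0,0.2,0,0,0,0,0,0,0.2,0,0,0,0,0,0,0.2]}}

```text
time: 14.7
tool_pos: [0.5918, -0.0757, 0.0898]
ee_rot: [3.141, -0.0, 1.424]
wrist_force: [-0.5, 0.3, 0.9]
width: 0.0331
finger_force: 30.0
```

{"method": "move_arm", "body": {"steps": [0,0,0,0,0,-0.002,0.2,0,0,0,0,0,-0.004,0.2,0,0,0,0,0,-0.006,0.2,0,0,0,0,0,-0.006,0.2]}}

```text
time: 15.1
tool_pos: [0.5918, -0.0757, 0.0842]
ee_rot: [3.141, -0.0, 1.424]
wrist_force: [-3.1, 1.0, 5.1]
width: 0.0335
finger_force: 30.0
```

{"method": "move_arm", "body": {"steps": [0,0,0,0,0,-0.0005,0.2,0,0,0,0,0,-0.001,0.2,0,0,0,0,0,-0.001,0.2]}}

```text
time: 15.4
tool_pos: [0.5918, -0.0757, 0.0836]
ee_rot: [3.141, 0.0, 1.424]
wrist_force: [-2.0, 1.0, 6.6]
width: 0.0338
finger_force: 30.0
```

{"method": "move_arm", "body": {"steps": [0,0,0,0,0,-0.0005,0.2,0,0,0,0,0,-0.001,0.2,0,0,0,0,0,-0.001,0.2]}}

```text
time: 15.7
tool_pos: [0.5918, -0.0757, 0.083]
ee_rot: [3.141, 0.0, 1.424]
wrist_force: [-3.0, 0.3, 7.1]
width: 0.0334
finger_force: 30.0
```

{"method": "move_arm", "body": {"steps": [0,0,0,0,0,-0.0005,0.2,0,0,0,0,0,-0.001,0.2,0,0,0,0,0,-0.001,0.2]}}

```text
time: 16.0
tool_pos: [0.5918, -0.0757, 0.0829]
ee_rot: [3.14, 0.0, 1.424]
wrist_force: [-4.6, 1.4, 9.7]
width: 0.0329
finger_force: 30.0
```

{"method": "move_arm", "body": {"steps": [0,0,0,0,0,-0.0005,0.2,0,0,0,0,0,-0.001,0.2,0,0,0,0,0,-0.001,0.2]}}

```text
time: 16.3
tool_pos: [0.5918, -0.0758, 0.0828]
ee_rot: [3.14, 0.0, 1.424]
wrist_force: [-5.1, 0.7, 13.7]
width: 0.0334
finger_force: 30.0
```

Run:
```python
from meas import *
o=get_obs(); print(o["time"],o["tool_pos"],o["joint_positions"],o["wrist_force"])
im={c:level(c) for c in ("top","side")}
z=lambda p,r:cv2.resize(p[r[0]:r[1],r[2]:r[3]],(400,300),interpolation=cv2.INTER_CUBIC)
save("v5",np.hstack([z(im["top"],(170,320,240,440)),z(im["side"],(170,320,200,400))]))
```

```text
16.3 [ 0.5918 -0.0758  0.0828] [-0.2223  0.2522  1.4554 -0.0001  1.4323 -0.0753] [-5.1062  0.7085 13.6556]
top 0.87 634 ang 81.375175 Y [-0.0871  0.0861] X [-0.0119  0.0067]
top bubble 0.37 [351.2, 226.3] Y -0.029932141427832723 X 0.0003414032470642472
side 0.71 136 ang 81.07888 Y [-0.0002  0.0899] X [-0.0108  0.005 ]
```

View pics/v5.png

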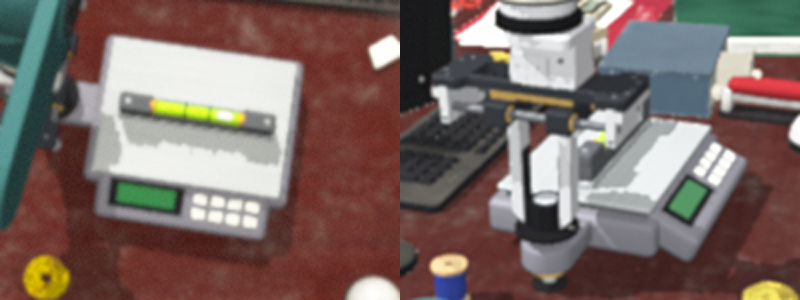

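The top view shows the whole vial: the lines at about (184,107) and (209,111), the bubble at about (229,115). Turn clockwise 0.8 rad first.

{"method": "move_arm", "body": {"steps": [0,0,-0.06,0,0,0,0.2,0,0,-0.14,0,0,0.0001,0.2,0,0,-0.22,0,0,0.0001,0.2,0,0,-0.3,0,0,0.0002,0.2,0,0,-0.38,0,0,0.0002,0.2,0,0,-0.46,0,0,0.0003,0.2,0,0,-0.54,0,0,0.0003,0.2,0,0,-0.62,0,0,0.0004,0.2,0,0,-0.7,0,0,0.0004,0.2,0,0,-0.76,0,0,0.0005,0.2,0,0,-0.8,0,0,0.0005,0.2,0,0,-0.8,0,0,0.0005,0.2]}}

```text
time: 17.8
tool_pos: [0.5928, -0.0764, 0.0833]
ee_rot: [3.138, -0.002, 0.623]
wrist_force: [-3.7, -0.6, 11.7]
width: 0.0335
finger_force: 30.0
```

{"method": "move_arm", "body": {"steps": [0,0,0,0,0,0,0.2,0,0,0,0,0,0,0.2,0,0,0,0,0,0,0.2,0,0,0,0,0,0,0.2,0,0,0,0,0,0,0.2,0,0,0,0,0,0,0.2,0,0,0,0,0,0,0.2,0,0,0,0,0,0,0.2,0,0,0,0,0,0,0.2,0,0,0,0,0,0,0.2]}}

```text
time: 18.8
tool_pos: [0.5928, -0.0765, 0.0833]
ee_rot: [3.138, -0.002, 0.624]
wrist_force: [-4.1, -0.4, 11.8]
width: 0.0335
finger_force: 30.0
```

```bash
cat > bub.py <<'E'
from meas import *
def prof(p,tag=""):
    # brightness along the vial line from the top picture, at 0.5 mm: lines are dark, the bubble is pale (high blue)
    m=camera_model("top"); s=silhouettes("top","spirit_level")[0]["pixels"]
    Y=np.arange(-.05,.0501,.0005); acc=[]
    for X in (-.003,-.0015,0,.0015):
        P=np.c_[A+Y[:,None]*EY+X*EX,np.full(len(Y),.0985)]
        uv=cv2.projectPoints(P,np.array(m["rvec"],float),np.array(m["tvec"],float),np.array([[m["fx"],0,m["cx"]],[0,m["fy"],m["cy"]],[0,0,1.]]),None)[0].reshape(-1,2).astype(np.float32)
        acc.append(cv2.remap(p,uv[None,:,0],uv[None,:,1],cv2.INTER_CUBIC)[0].astype(float))
    a=np.mean(acc,0); return Y*1000,a
E
python3 - <<'E'
from bub import *
o=get_obs(); print(o["tool_pos"],o["ee_rot"],o["wrist_force"])
p=level("top"); Y,a=prof(p)
print("Y  G  B"); print(np.c_[Y,a[:,1],a[:,2]][::3].round(0).astype(int).tolist())
save("v6",cv2.resize(p[205:240,295:385],(800,311),interpolation=cv2.INTER_CUBIC))
E
```

```text
[ 0.5928 -0.0765  0.0833] [ 3.1378 -0.0021  0.6237] [-4.0758 -0.4275 11.802 ]
top 0.88 635 ang 81.46129 Y [-0.0875  0.0857] X [-0.0118  0.0064]
top bubble 0.58 [341.6, 224.2] Y -0.008134807467567437 X 0.0017737975815668282
Y  G  B
[[-50, 222, 76], [-48, 232, 64], [-47, 240, 56], [-46, 246, 54], [-44, 250, 54], [-42, 250, 53], [-41, 251, 52], [-39, 251, 52], [-38, 251, 50], [-36, 251, 46], [-35, 251, 50], [-33, 251, 52], [-32, 252, 48], [-30, 252, 49], [-29, 252, 51], [-27, 252, 53], [-26, 252, 53], [-24, 252, 52], [-23, 252, 52], [-21, 252, 54], [-20, 251, 66], [-18, 249, 85], [-17, 238, 108], [-15, 229, 147], [-14, 231, 187], [-12, 243, 220], [-11, 252, 239], [-9, 253, 243], [-8, 254, 246], [-6, 253, 248], [-5, 254, 248], [-3, 254, 248], [-2, 253, 242], [0, 253, 225], [1, 252, 182], [3, 253, 126], [4, 253, 87], [6, 253, 67], [7, 252, 60], [9, 249, 60], [10, 236, 60], [12, 223, 58], [13, 224, 60], [15, 238, 62], [16, 250, 65], [18, 252, 66], [19, 253, 67], [21, 253, 66], [22, 253, 66], [24, 253, 65], [25, 253, 64], [27, 253, 66], [28, 253, 66], [30, 253, 68], [31, 253, 73], [33, 253, 74], [34, 253, 77], [36, 253, 81], [37, 253, 80], [39, 253, 76], [40, 253, 73], [42, 253, 70], [43, 246, 68], [45, 236, 64], [46, 225, 66], [48, 216, 74], [49, 208, 85]]
```

View pics/v6.png

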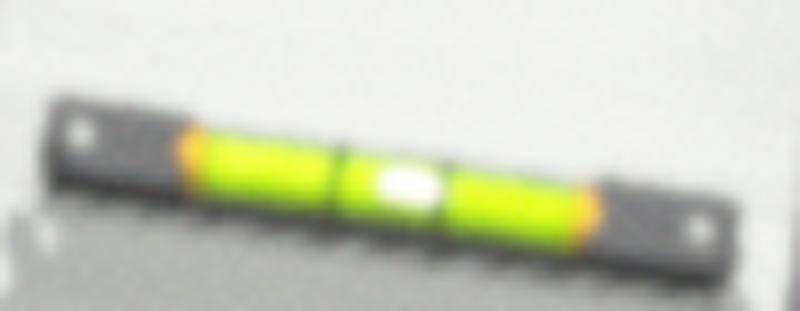

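The lines stand at x≈340 and 447 and the bubble at about 412 in the crop, so it is still ≈5 mm towards the fixed feet. Turn 0.17 rad further.

{"method": "move_arm", "body": {"steps": [0,0,-0.04,0,0,0,0.2,0,0,-0.09,0,0,0,0.2,0,0,-0.14,0,0,0,0.2,0,0,-0.17,0,0,0,0.2,0,0,-0.17,0,0,0,0.2,0,0,-0.17,0,0,0,0.2,0,0,-0.17,0,0,0,0.2,0,0,-0.17,0,0,0,0.2,0,0,-0.17,0,0,0,0.2,0,0,-0.17,0,0,0,0.2,0,0,-0.17,0,0,0,0.2,0,0,-0.17,0,0,0,0.2]}}

```text
time: 20.2
tool_pos: [0.5929, -0.0767, 0.0834]
ee_rot: [3.138, -0.003, 0.454]
wrist_force: [-3.0, -0.6, 12.0]
width: 0.0334
finger_force: 30.0
```

Run:
```python
from bub import *
o=get_obs(); print(o["tool_pos"],o["ee_rot"],o["wrist_force"])
p=level("top"); Y,a=prof(p)
k=(abs(Y)<22); print(np.c_[Y,a[:,0],a[:,1],a[:,2]][k][::2].round(0).astype(int).tolist())
b=np.where(a[:,2]>150)[0]; print("bubble",Y[b[0]],Y[b[-1]])
save("v7",cv2.resize(p[205:240,295:385],(800,311),interpolation=cv2.INTER_CUBIC))
```

```text
[ 0.5929 -0.0767  0.0834] [ 3.1377 -0.0028  0.4536] [-2.9743 -0.5796 12.0295]
top 0.69 638 ang 81.48121 Y [-0.0877  0.0858] X [-0.0119  0.0069]
top bubble 0.48 [341.6, 225.6] Y -0.008606265291568568 X -0.0013922928970353141
[[-22, 229, 252, 54], [-21, 228, 252, 54], [-20, 227, 251, 55], [-19, 224, 251, 57], [-18, 217, 247, 58], [-17, 206, 242, 58], [-16, 198, 236, 66], [-15, 194, 232, 78], [-14, 199, 232, 98], [-13, 213, 238, 130], [-12, 230, 245, 162], [-11, 243, 250, 198], [-10, 248, 252, 220], [-9, 252, 253, 239], [-8, 253, 254, 245], [-7, 253, 253, 246], [-6, 253, 254, 248], [-5, 253, 254, 248], [-4, 253, 254, 249], [-3, 253, 253, 248], [-2, 253, 253, 248], [-1, 253, 253, 246], [0, 252, 253, 246], [1, 252, 253, 245], [2, 252, 253, 241], [3, 251, 253, 239], [4, 250, 253, 228], [5, 247, 253, 206], [6, 244, 253, 178], [7, 238, 252, 141], [8, 232, 252, 112], [9, 221, 247, 84], [10, 208, 240, 69], [11, 195, 233, 61], [12, 189, 229, 60], [13, 194, 232, 62], [14, 205, 238, 63], [15, 217, 246, 64], [16, 228, 251, 66], [17, 232, 252, 68], [18, 236, 253, 68], [19, 236, 254, 66], [20, 235, 253, 66], [21, 236, 253, 66]]
bubble -11.99999999999997 6.500000000000047
```

View pics/v7.png

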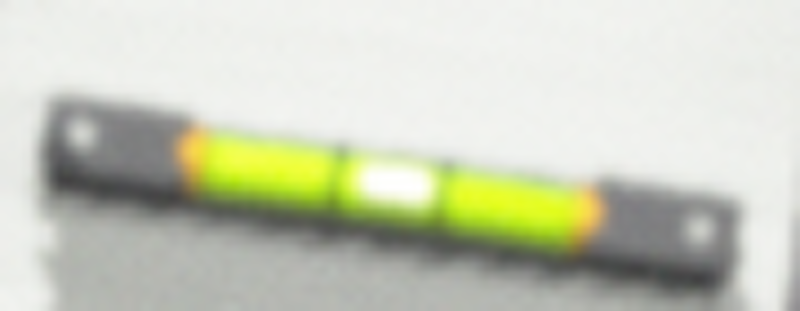

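The lines are at −14.7 and +12.0 mm and the bubble spans −12.3 to 6.8 mm. It is still ≈1.3 mm off, so one small trim of 0.04 rad.

{"method": "move_arm", "body": {"steps": [0,0,-0.02,0,0,0,0.2,0,0,-0.042,0,0,0,0.2,0,0,-0.042,0,0,0,0.2,0,0,-0.042,0,0,0,0.2,0,0,-0.042,0,0,0,0.2,0,0,-0.042,0,0,0,0.2,0,0,-0.042,0,0,0,0.2,0,0,-0.042,0,0,0,0.2,0,0,-0.042,0,0,0,0.2,0,0,-0.042,0,0,0,0.2,0,0,-0.042,0,0,0,0.2,0,0,-0.042,0,0,0,0.2]}}

```text
time: 21.6
tool_pos: [0.5929, -0.0767, 0.0835]
ee_rot: [3.138, -0.003, 0.412]
wrist_force: [-2.2, -1.1, 12.1]
width: 0.0333
finger_force: 30.0
```

Run:
```python
from bub import *
o=get_obs(); print(o["time"],o["tool_pos"],o["ee_rot"],o["wrist_force"],o["finger_force"])
p=level("top"); Y,a=prof(p)
b=np.where(a[:,2]>150)[0]; g=a[:,0]
l=[Y[k][np.argmin(g[k])] for k in ((Y>9)&(Y<17),(Y<-11.5)&(Y>-19))]
print("bubble",Y[b[0]],Y[b[-1]],(Y[b[0]]+Y[b[-1]])/2,"lines",l,np.mean(l))
```

```text
21.6 [ 0.5929 -0.0767  0.0835] [ 3.1377 -0.0029  0.4116] [-2.2213 -1.0802 12.1043] 30.01092106103897
top 0.74 640 ang 81.537704 Y [-0.0871  0.0857] X [-0.0118  0.0067]
top bubble 0.55 [337.8, 223.6] Y 0.00042623488847515483 X 0.0018180827227491307
bubble -10.999999999999968 8.000000000000048 -1.49999999999996 lines [np.float64(12.000000000000052), np.float64(-14.999999999999972)] -1.49999999999996
```

The bubble is centred between the lines (both at −1.5 mm), and the knob is held at its stop with 12 N. Handing in.

```bash
python3 -c "
from bench import *
print(close_job())"
```

```text
the job is handed in; nothing more can be done
None
```

The level lies centred on the plate, the bubble sits midway between the two lines, and the knob is still held down at its stop; I handed the job in at about 22 s of the 56 s allowed.

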